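# Put the texture roller away and fasten its case

### The arm

A 6-joint arm with a two-finger parallel gripper is mounted at the origin on the work surface. World frame = base frame: x ahead of the robot, y to its left, z up, the work surface at z = 0. Lengths are in m, angles in rad, forces in N, time in s.
With the tool pointing down it reaches from about 0.25 to 0.725 m from the base axis. Payload 4 kg.
Tool frame: the origin (TCP) lies between the finger pads; the fingertips stand 11 mm ahead of it and the grasp point (between the pads) lies 8 mm behind it (bot.finger_overhang is the distance from the TCP to the fingertips, in m); z points along the fingers, y is the direction in which the jaws open and shut (so a half turn about z gives the same grasp; the last joint's range is limited). The gripper opens to 85 mm and grips with 20 to 120 N. Pads are 22 mm wide; open, the fingers measure 114 mm over their backs; the gripper's body (76 mm by 85 mm) begins 54 mm behind the grasp point. The pads swing forward as they close: fully open they stand 13 mm farther back than shut.
Start: joints at [-1.112, 0.241, 0.005, 1.335, 0, 1.571], TCP at [0.221, -0.448, 0.212] pointing down, gripper open.
Joint ranges: [-2.72, 2.72], [-1.05, 1.87], [-1.09, 1.28], [-1.99, 2.15], [-1.42, 1.44], [-3.14, 3.14]. Speed limits (rad/s): [2.79, 2.79, 3.14, 3.14, 3.14, 3.14].

### API

Orientations are given as a unit quaternion [w, x, y, z].
In Python, from bench import bot, optics gives the robot as it stands. The module is installed in compiled form; this text tells all that it offers. Calls block until the motion is done:
- bot.move_pose(position, orientation): joint-space move of the TCP to a pose.
- bot.move_l(position, rate=0.15, attitude=None): straight line of the TCP; attitude=None keeps the orientation; rate is the mean speed in m/s.
- bot.goto_joints(angles): joint-space move.
- bot.set_gripper(opening, effort=None): finger opening in m; effort is the grip in N (None keeps the last); returns when the fingers have stopped.
- bot.wait(seconds).
- bot.ik(position, orientation): joint angles nearest the present ones, or None.
- bot.observe(): the state.
- optics.read_camera(name): name is "scene" or "side" or "wrist"; returns the picture (384x512x3 uint8, blue, green, red); there is no depth.
- optics.camera_params(name): a dict with "mtx" (3x3 intrinsics, pixels), "pose" (4x4, takes a point from camera to world coordinates); the wrist camera has in their place "hand_eye" (4x4, takes a point from camera to tool coordinates, whose origin is the TCP and whose axes are the flange's). Camera axes: x right, y up, looking along -z (the intrinsics and any distortion apply to the point x, -y, -z); pixel columns grow to the right and rows downward; lengths in m; the calibration is good to about 2 mm. The wrist camera is an equidistant fisheye: a pixel r from the principal point sees the ray r / f radians off the axis. A picture is of the moment at which its call begins: read the wrist's pose just before it. camera_params takes no time and is no camera call.
A pose or a line that the arm cannot do raises bot.Unreachable and nothing moves.
- bot.job_done(): hands the job in, once; it reports no verdict.
The state is a dict: "time": time; "joint_pos": joint angles; "qvel": joint speeds; "joint_torque": joint torques, N m; "ee_pos": TCP position; "tcp_rot": TCP orientation; "force": force on the tool from outside, world axes, zero at the start; "ft_torque": the same for the moment, N m; "gripper_width": finger opening in m.
Only numpy, scipy, OpenCV 4.12 (cv2) and the standard library are available. Lean on these libraries where they do the work, as an engineer would, in place of code of your own. Each camera call takes 0.05 s, during which the arm holds its last target.

### The job

Put the wooden texture roller away: lay it (do not drop it) on its side in the V-notched cradle of the plywood case and let go, then shut the case's hinged lid. Press the lid fully down against its springy bumpers and turn the turnbutton on the lid until its bar points squarely out under the steel keeper on the case, so that the lid stays down when you let go. Leave the jar, the beaker and the clay bowl standing where they are.

Things in the scene. Friction and masses are not known exactly. Their poses are not given: they have to be found in the camera images.
- case: Fixed open plywood case, outside 150 mm along its x, 216 mm along its y, walls 64 mm high, 6 mm thick, floor 8 mm thick. Origin: centre of its underside, z up. The lid is hinged on top of its -y end wall; the steel keeper stands on its +y end. Inside, toward -y, two V-notched ribs cradle the roller along y; a 38 mm high divider at y = +52 mm closes off a compartment.
- cradle (a point): Where the middle of the roller's axis lies when it rests in the cradle: case frame (0, -25, 40) mm; axes parallel to the case's. The ribs (12 mm thick, at y = -73 and +23 mm of the case, at most 38 mm high, 60 mm wide) leave the floor free between them; 51 mm clear on either side of the roller to the long walls.
- keeper (a point): Point at the underside of the keeper plate, case frame (0, 127, 86) mm. The plate reaches over x -18 to +16 and y +112 to +142 mm of the case and is 12 mm thick (top at 98 mm); a 7 mm post at its -x side carries it and stops the bar.
- roller: Wooden texture roller, a plain cylinder 36 mm in diameter and 130 mm long with dark rings, about 0.1 kg, standing on end on the table to the left (+y) of the case. Origin: centre of its lower end; its z is its axis. Either end may point either way in the cradle.
- roller_mid (a point): Middle of the roller's axis, 65 mm from either end.
- lid_edge (a point): Middle of the lid's free edge, half-way through its thickness, 216 mm from the hinge line (case y = -108, z = 64 mm, on the lid's inner face). The lid is a plywood panel 150 x 216 x 8 mm, 0.35 kg. Axes turn with the lid: x along the hinge (the case's x), y from hinge to free edge, z out of its outer face.
- lid (a joint): Lid angle, rad: 0 shut, 1.57 upright. Starts open, about upright or leaning back (case -y), held by a stiff hinge. Pushed from its outer face to below 1.25 it sinks shut by itself in some 2 s. Two sprung bumpers in the case's +y corners stop it about 0.06 (13 mm at the free edge) short of shut; pressing its free end the rest of the way takes 3 to 8 N, then comes a firm stop at 0.
- fin (a point): Grip of the turnbutton, on its pivot, 23 mm above the lid's outer face, 186 mm from the hinge, mid-width. Axes: x along the bar to its long end, z out of the lid. The grip is a fin 32 mm long (x), 12 mm thick, rising 35 mm above the lid. At its foot a bar, also 12 mm wide, reaches 58 mm along +x and 14 mm along -x, 3 to 11 mm above the lid; turned out it overhangs the free edge.
- turnbutton (a joint): Angle, rad, counter-clockwise seen from outside the lid: 0 bar along the lid's +x, 1.57 bar straight out over the free edge (case +y). Range -0.6 to a stop at 1.65, slight friction (0.06 N m), stays put. With the lid fully down the bar passes 3 mm under the keeper plate; with the lid up on its bumpers the bar runs into the plate's edge at about 1.15 and is blocked.
- jar: Bystander: glaze jar, 64 mm in diameter, 85 mm high, standing. Origin: centre of its underside.
- beaker: Bystander: open terracotta beaker, 68 mm across the rim, 80 mm high, standing. Origin: centre of its underside.
- claybowl: Bystander: grey clay bowl, 150 mm across, 60 mm high, beyond the case. Origin: centre of its underside.
Not all that is in view belongs to the job. Of the things like the roller, leave any that is orange or turquoise; of the rest the larger one is meant.

How it is judged:
By the outcome, as a careful person would: the job done as asked, in the order asked, and still so for the second after the job is handed in, with the robot touching nothing.
It also fails if it takes over 72 s, if anything falls off the work surface, if the arm or the gripper's body presses on something with over 40 N, if the wrist force passes 120 N, or if a joint passes its speed limit or range.

## Working session

There is one attempt and no reset: what is moved stays moved. The work goes in short steps, each a Python script; the robot and the scene stay as the last script left them, time stands still between calls to the robot, and variables do not carry over. Pictures are saved under pics/ and viewed, and the job is handed in when it is done.

```bash
ls; mkdir -p pics; python3 - <<'E'
from bench import bot, optics
import cv2,numpy as np
np.set_printoptions(precision=4,suppress=True)
for n in ["scene","side","wrist"]:
    im=optics.read_camera(n); cv2.imwrite(f"pics/{n}0.png",im)
    print(n,optics.camera_params(n))
print(bot.observe())
E
```

```text
pics
scene {'mtx': array([[375.3715,   0.    , 258.3085],
       [  0.    , 375.3715, 185.4727],
       [  0.    ,   0.    ,   1.    ]]), 'pose': array([[ 0.749 , -0.5727,  0.3332,  0.9537],
       [ 0.6626,  0.6468, -0.3777, -0.3015],
       [ 0.0008,  0.5036,  0.8639,  0.9407],
       [ 0.    ,  0.    ,  0.    ,  1.    ]])}
side {'mtx': array([[426.0253,   0.    , 256.9858],
       [  0.    , 426.0253, 191.5977],
       [  0.    ,   0.    ,   1.    ]]), 'pose': array([[-0.9145,  0.2482, -0.3195,  0.3487],
       [-0.4042, -0.5944,  0.6952,  0.7047],
       [-0.0173,  0.7649,  0.644 ,  0.6546],
       [ 0.    ,  0.    ,  0.    ,  1.    ]])}
wrist {'mtx': array([[297.3186,   0.    , 254.3666],
       [  0.    , 297.3186, 190.1942],
       [  0.    ,   0.    ,   1.    ]]), 'hand_eye': array([[-0.0004,  0.9503,  0.3115,  0.0791],
       [ 1.    ,  0.0004, -0.0001,  0.0004],
       [-0.0002,  0.3115, -0.9503, -0.1626],
       [ 0.    ,  0.    ,  0.    ,  1.    ]])}
{'time': 0.15, 'joint_pos': array([-1.112 ,  0.2413,  0.004 ,  1.3352, -0.    ,  1.5708]), 'qvel': array([-0.0013, -0.0034,  0.0044,  0.0005,  0.0011, -0.    ]), 'joint_torque': array([ -0.0009, -37.2636,  25.2638,   0.0123,  -0.    ,   0.    ]), 'ee_pos': array([ 0.2212, -0.4478,  0.2115]), 'tcp_rot': array([-0.0008,  0.9738,  0.2274, -0.0002]), 'force': array([-0.4191, -0.4336, -0.3472]), 'ft_torque': array([-0.0036,  0.0859,  0.0009]), 'gripper_width': 0.0855827373122253}
```

View pics/scene0.png

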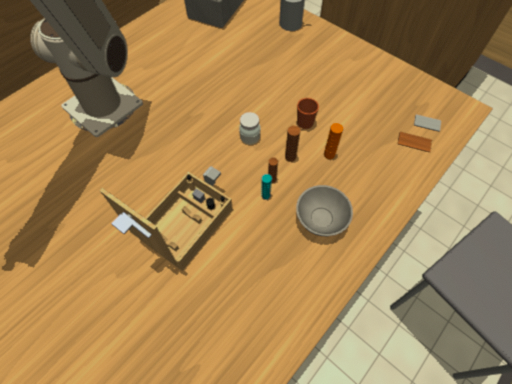

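View pics/side0.png

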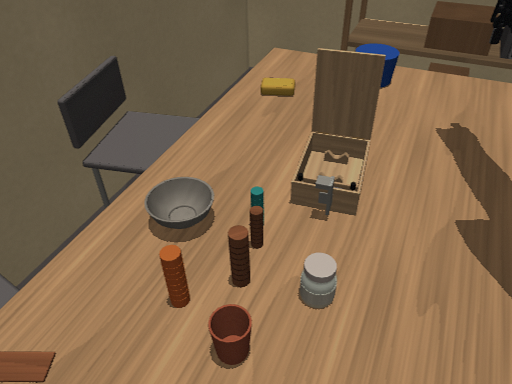

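View pics/wrist0.png

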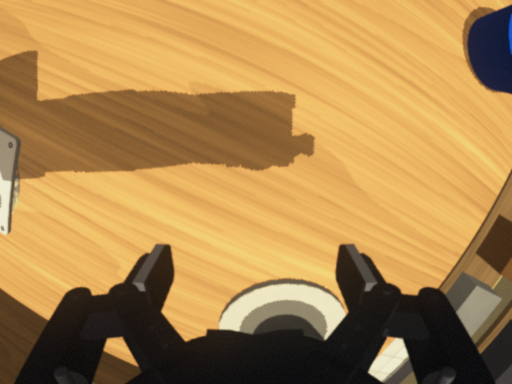

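The scene view shows the case at about (185,225) and the target brown roller at (292,143). The small brown decoy is at (273,170), turquoise at (266,187) and orange at (333,141). The jar is at (250,128), the beaker at (307,113) and the bowl at (323,210). In the side view the target roller is at (239,257) and the keeper at (325,190).

```bash
python3 - <<'E'
import cv2
a=cv2.imread("pics/scene0.png"); b=cv2.imread("pics/side0.png")
def crop(im,x0,y0,x1,y1,s,fn):
    c=cv2.resize(im[y0:y1,x0:x1],None,fx=s,fy=s,interpolation=cv2.INTER_CUBIC)
    for x in range((x0+9)//10*10,x1,10):
        cv2.line(c,((x-x0)*s,0),((x-x0)*s,6 if x%50 else 14),(0,0,255),1)
        if x%50==0: cv2.putText(c,str(x),((x-x0)*s,24),0,.4,(0,0,255),1)
    for y in range((y0+9)//10*10,y1,10):
        cv2.line(c,(0,(y-y0)*s),(6 if y%50 else 14,(y-y0)*s),(0,0,255),1)
        if y%50==0: cv2.putText(c,str(y),(16,(y-y0)*s+4),0,.4,(0,0,255),1)
    cv2.imwrite("pics/"+fn,c)
crop(a,95,160,245,270,5,"c1.png")
crop(a,230,90,350,180,6,"c2.png")
crop(b,285,45,395,215,3,"c3.png")
crop(b,285,125,385,215,6,"c3b.png")
crop(b,155,180,345,370,3,"c4.png")
E
```

```text
(no output)
```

View pics/c1.png

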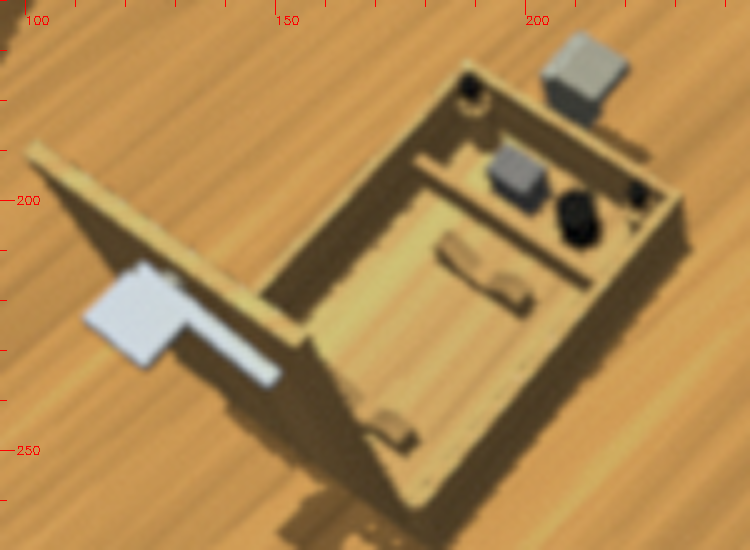

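View pics/c2.png

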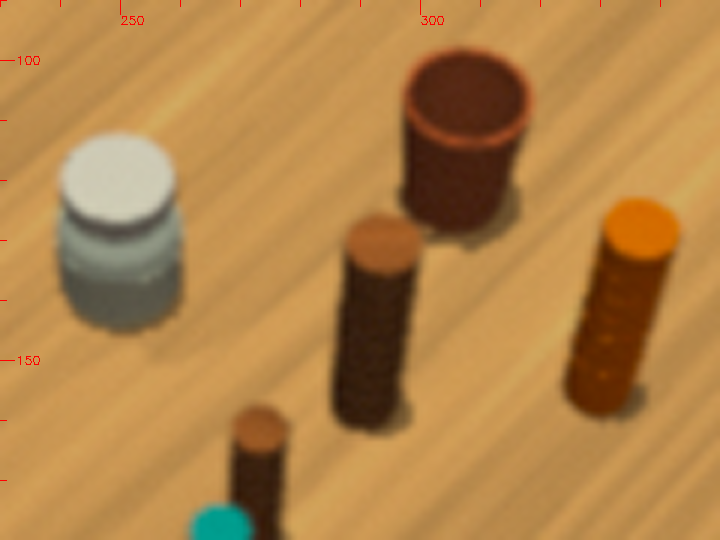

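View pics/c3b.png

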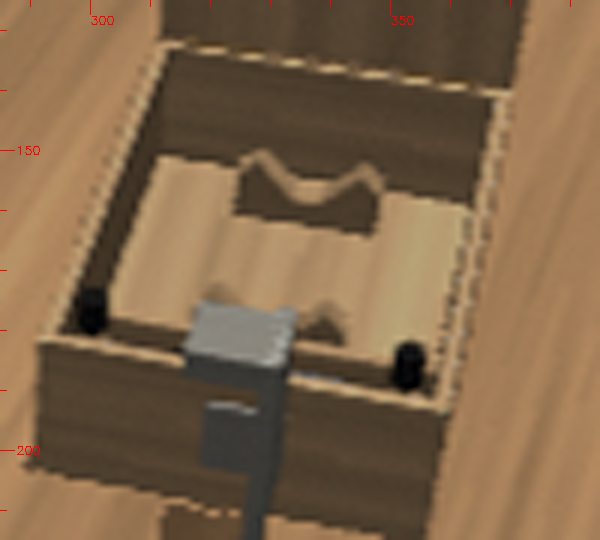

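View pics/c4.png

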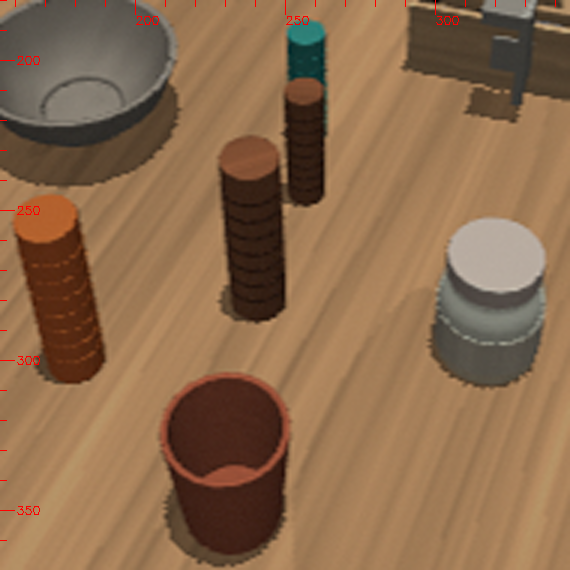

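View pics/c3.png

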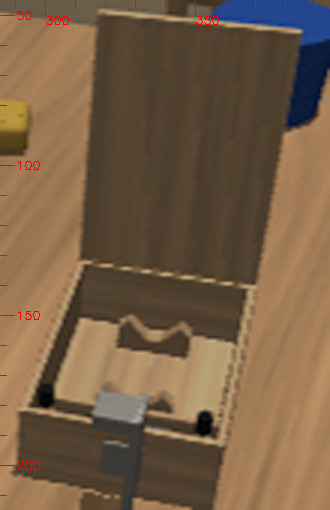

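```bash
cat > vis.py <<'E'
import numpy as np
from bench import optics
from scipy.optimize import least_squares
P={n:optics.camera_params(n) for n in ("scene","side")}
def proj(n,X):
    X=np.atleast_2d(X); K=P[n]["mtx"];T=np.linalg.inv(P[n]["pose"])
    c=X@T[:3,:3].T+T[:3,3]; u=np.c_[c[:,0],-c[:,1],-c[:,2]]@K.T
    return u[:,:2]/u[:,2:]
def ray(n,uv):
    K=P[n]["mtx"];T=P[n]["pose"]; d=np.linalg.solve(K,[uv[0],uv[1],1]); d=d*[1,-1,-1]
    return T[:3,3],T[:3,:3]@d
def atz(n,uv,z):
    o,d=ray(n,uv); return o+d*(z-o[2])/d[2]
def tri(u1,u2):
    (o1,d1),(o2,d2)=ray("scene",u1),ray("side",u2)
    A=np.c_[d1,-d2]; t=np.linalg.lstsq(A,o2-o1,rcond=None)[0]
    a,b=o1+t[0]*d1,o2+t[1]*d2; return (a+b)/2,np.linalg.norm(a-b)
E
python3 - <<'E'
from vis import *
np.set_printoptions(precision=4,suppress=True)
S=lambda x,y:((x+.5)/5-.5+95,(y+.5)/5-.5+160)
S2=lambda x,y:((x+.5)/6-.5+230,(y+.5)/6-.5+90)
D=lambda x,y:((x+.5)/6-.5+285,(y+.5)/6-.5+125)
D3=lambda x,y:((x+.5)/3-.5+285,(y+.5)/3-.5+45)
D4=lambda x,y:((x+.5)/3-.5+155,(y+.5)/3-.5+180)
obs=[("scene",S(465,62),(-75,108,64)),("scene",S(683,195),(75,108,64)),("scene",S(415,508),(75,-108,64)),
("side",D(40,340),(75,108,64)),("side",D(447,410),(-75,108,64)),("side",D(508,93),(-75,-108,64)),("side",D(162,43),(75,-108,64)),
("side",D(200,302),(16,112,98)),("side",D(297,310),(-18,112,98)),("side",D(285,365),(-18,142,98)),("side",D(183,348),(16,142,98)),
("scene",S(583,33),(-18,142,98)),("scene",S(628,70),(16,142,98)),("scene",S(542,70),(-18,112,98)),("scene",S(588,105),(16,112,98))]
def cw(p,X):
    c,s=np.cos(p[2]),np.sin(p[2]);X=np.array(X)/1000
    return np.array([p[0]+c*X[0]-s*X[1],p[1]+s*X[0]+c*X[1],X[2]+(p[3] if len(p)>3 else 0)])
for sel in (("scene","side"),("scene",),("side",)):
    f=lambda p:np.concatenate([proj(n,cw(p,X))[0]-uv for n,uv,X in obs if n in sel])
    r=least_squares(f,[.45,-.1,0.,0]); print(sel,r.x,np.degrees(r.x[2])); 
    if len(sel)==2: print(r.fun.reshape(-1,2)); p=r.x
p4=p; 
# lid angle
lo=[("scene",S(35,142),(-75,216,0)),("scene",S(310,333),(75,216,0)),("scene",S(25,152),(-75,216,8)),("scene",S(297,348),(75,216,8)),
("side",D3(98,12),(75,216,0)),("side",D3(301,31),(-75,216,0))]
def lid(p,a,X):
    x,y,z=X; return cw(p,(x,-108+y*np.cos(a)-z*np.sin(a),64+y*np.sin(a)+z*np.cos(a)))
r=least_squares(lambda a:np.concatenate([proj(n,lid(p,a[0],X))[0]-uv for n,uv,X in lo]),[1.6]);print("lid",r.x,r.fun)
print("roller top",atz("scene",S2(384,244),.13),atz("side",D4(250,158),.13),tri(S2(384,244),D4(250,158)))
print("rol bottom scene",atz("scene",S2(362,405),0), atz("side",D4(257,306),0))
print("jar top",atz("scene",S2(118,178),.085),atz("side",D4(496,255),.085))
print("beaker",atz("scene",S2(467,97),.08),atz("side",D4(228,428),.08))
print("small",tri(S2(260,430),D4(304,91)))
print("turq",atz("side",D4(306,32),.1),"orange",tri(S2(641,228),D4(47,218)))
E
```

```text
('scene', 'side') [ 0.5254 -0.1121  0.1136 -0.0013] 6.511621156179509
[[ 0.0384 -0.691 ]
 [-0.3046  0.121 ]
 [-0.6795  2.1044]
 [-0.4028 -0.1624]
 [ 0.192   0.3568]
 [ 0.6743 -0.4681]
 [-0.6822 -0.8414]
 [ 0.0269 -0.3724]
 [-0.191   1.0317]
 [-0.6227  0.5361]
 [ 0.0575  0.4848]
 [-1.1115 -0.1547]
 [-0.1025 -1.4035]
 [-0.0019  0.2122]
 [ 0.8625 -0.4819]]
('scene',) [ 0.5158 -0.1057  0.1102 -0.0209] 6.3113489687454845
('side',) [ 0.5279 -0.1245  0.1139 -0.0106] 6.525686768674718
lid [1.5643] [ 0.1902 -0.631  -0.1799  0.0149 -0.7632  0.1585 -0.4561  0.1539 -0.4209
  0.6011  0.0989  1.1366]
roller top [0.5975 0.2478 0.13  ] [0.5951 0.2504 0.13  ] (array([0.5963, 0.249 , 0.1281]), np.float64(0.0007314668889406684))
rol bottom scene [0.5967 0.2481 0.    ] [0.5948 0.2545 0.    ]
jar top [0.4544 0.2238 0.085 ] [0.4524 0.2265 0.085 ]
beaker [0.5479 0.3828 0.08  ] [0.5449 0.3854 0.08  ]
small (array([0.6063, 0.1516, 0.0943]), np.float64(0.0007381635394341669))
turq [0.626  0.1026 0.1   ] orange (array([0.679 , 0.3341, 0.1285]), np.float64(0.0006971401683003762))
```

```bash
cat > hp.py <<'E'
import numpy as np
from scipy.spatial.transform import Rotation as R
from bench import bot,optics
CP=np.array([0.5255,-0.1121]);YAW=0.1136
UX=np.array([np.cos(YAW),np.sin(YAW),0]);UY=np.array([-np.sin(YAW),np.cos(YAW),0]);UZ=np.array([0,0,1.])
C=lambda x,y,z:np.array([CP[0],CP[1],0])+(UX*x+UY*y+UZ*z)/1000
def quat(x,z):
    z=np.array(z,float);z/=np.linalg.norm(z);x=np.array(x,float);x-=z*(x@z);x/=np.linalg.norm(x)
    q=R.from_matrix(np.c_[x,np.cross(z,x),z]).as_quat();return q[[3,0,1,2]]
def mat(q):return R.from_quat(np.array(q)[[1,2,3,0]]).as_matrix()
def pick(phi,th):  # tool z horiz azimuth phi pitched down th; x up
    h=np.array([np.cos(phi),np.sin(phi),0]);return quat(UZ,np.cos(th)*h-np.sin(th)*UZ)
def place(th,s=1):
    d=UY*s;return quat(d,-np.cos(th)*UZ-np.sin(th)*d)
zt=lambda q:mat(q)[:,2]
def tcp(grasp,q):return np.array(grasp)+.008*zt(q)
E
python3 - <<'E'
from hp import *
np.set_printoptions(precision=2,suppress=True)
RO=np.array([.5965,.249,.08])
for th in (0,15,25,35,45):
  for phi in range(0,91,10):
    t=np.radians(th);q=pick(np.radians(phi),t)
    j=bot.ik(tcp(RO,q),q);j2=bot.ik(tcp(RO,q)-.09*zt(q),q);j3=bot.ik(tcp(RO+[0,0,.1],q),q)
    print(th,phi,j,j2 is not None,j3 is not None)
  for s in(1,-1):
    q=place(t,s);j=bot.ik(tcp(C(0,-10,42),q),q);print(" place",s,j,bot.ik(tcp(C(0,-10,190),q),q))
E
```

```text
0 0 None False True
0 10 None False True
0 20 None False False
0 30 None False False
0 40 None False True
0 50 None False True
0 60 [-0.05  1.12 -0.75 -1.86  1.1  -3.14] True True
0 70 [-0.1   1.09 -0.62 -1.71  1.32 -3.14] False True
0 80 None False False
0 90 None False False
 place 1 [-0.23  0.46 -0.17  0.94  0.    1.23] [-0.23  0.34  0.05  1.29  0.    1.23]
 place -1 [-0.23  0.46 -0.17  0.94  0.   -1.91] [-0.23  0.34  0.05  1.29  0.   -1.91]
15 0 [ 0.71  0.81 -0.96 -1.43 -0.68 -2.92] False True
15 10 [ 0.58  0.85 -1.03 -1.6  -0.39 -3.03] False True
15 20 [ 0.44  0.88 -1.06 -1.68 -0.08 -3.12] False True
15 30 [ 0.28  0.87 -1.05 -1.66  0.23  3.08] False True
15 40 [ 0.15  0.84 -1.   -1.53  0.53  2.98] False True
15 50 [ 0.04  0.79 -0.91 -1.32  0.8   2.86] True True
15 60 [-0.03  0.75 -0.79 -1.02  1.02  2.69] True True
15 70 [-0.07  0.72 -0.62 -0.56  1.19  2.4 ] True True
15 80 [-0.09  0.74 -0.36  0.17  1.3   1.88] True True
15 90 [-0.09  0.88 -0.01  1.01  1.29  1.23] True True
 place 1 [-0.08  0.43 -0.26  0.83 -0.26  1.37] [-0.08  0.29 -0.04  1.19 -0.26  1.37]
 place -1 [-0.36  0.55
[... 1497 characters left out ...]
59  0.34 -0.66 -0.12 -0.4  -2.7 ] True True
45 10 [ 0.51  0.32 -0.71 -0.22 -0.23 -2.9 ] True True
45 20 [ 0.42  0.31 -0.74 -0.27 -0.05 -3.09] True True
45 30 [ 0.33  0.32 -0.73 -0.25  0.14  3.  ] True True
45 40 [ 0.24  0.33 -0.69 -0.18  0.32  2.81] True True
45 50 [ 0.17  0.36 -0.62 -0.06  0.47  2.6 ] True True
45 60 [ 0.12  0.4  -0.52  0.12  0.6   2.38] True True
45 70 [ 0.08  0.46 -0.39  0.33  0.7   2.14] True True
45 80 [ 0.05  0.53 -0.24  0.58  0.76  1.89] True True
45 90 [ 0.04  0.61 -0.07  0.84  0.78  1.63] True True
 place 1 [ 0.19  0.56 -0.31  0.78 -0.78  1.69] [ 0.19  0.36 -0.16  1.13 -0.78  1.69]
 place -1 [-0.56  0.86  0.27  1.53  0.59 -2.41] [-0.56  0.73  0.42  1.82  0.59 -2.41]
```

```bash
cat > s1.py <<'E'
from hp import *
import cv2
np.set_printoptions(precision=3,suppress=True)
RO=np.array([.5965,.249,.08]);q=pick(np.radians(50),np.radians(25))
qd=quat([0,1,0],[0,0,-1])
A=tcp(RO,q)-.085*zt(q)
for p,qq in (([.30,.03,.40],qd),(A+[0,0,.12],q),(A,q)): print(bot.ik(p,qq))
bot.move_pose([.30,.03,.40],qd)
bot.set_gripper(.064,40)
bot.move_pose(A+[0,0,.12],q); print(bot.observe()["joint_pos"],bot.observe()["time"])
bot.move_l(A,.2)
o=bot.observe();print(o["ee_pos"],A,o["time"],o["force"])
cv2.imwrite("pics/w1.png",optics.read_camera("wrist"));cv2.imwrite("pics/sd1.png",optics.read_camera("side"))
E
python3 s1.py
```

```text
[ 0.1   -0.159  0.069  1.799  0.     1.67 ]
[-0.078  0.07  -0.825 -0.219  0.829  2.607]
[-0.078  0.409 -0.952 -0.684  0.829  2.607]
[-0.078  0.07  -0.824 -0.219  0.829  2.607] 4.1417
[0.552 0.196 0.113] [0.552 0.196 0.113] 4.8917 [ 0.025  0.131 -0.404]
```

View pics/w1.png

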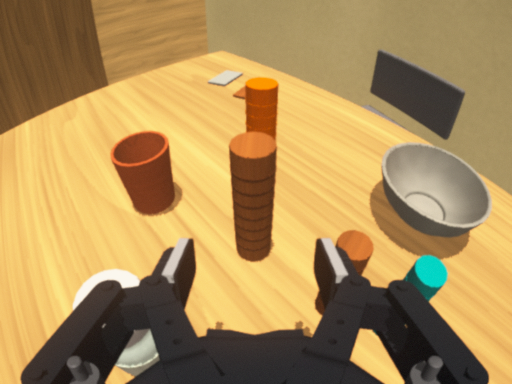

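View pics/sd1.png

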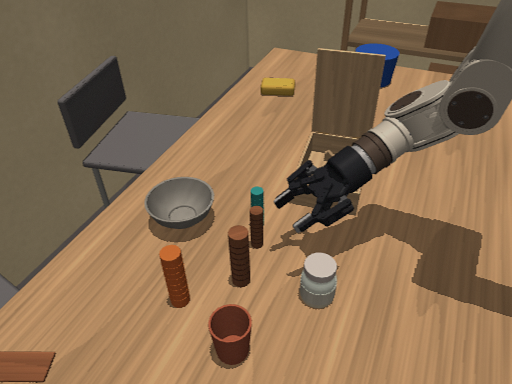

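The wrist view shows the roller centred between the fingers at (253,195), with the small decoy clear outside the right finger at (355,240). The side view agrees, so I'll go in.

```bash
cat > s2.py <<'E'
from hp import *
import cv2
np.set_printoptions(precision=3,suppress=True)
RO=np.array([.5965,.249,.08]);q=pick(np.radians(50),np.radians(25))
A=tcp(RO,q)
bot.move_l(A,.12); o=bot.observe();print(o["force"])
bot.set_gripper(.02,40); o=bot.observe();print(o["gripper_width"],o["force"])
bot.move_l(A+[0,0,.13],.15)
o=bot.observe();print(o["gripper_width"],o["force"],o["time"],o["ee_pos"])
for n in("wrist","side","scene"):cv2.imwrite(f"pics/{n}2.png",optics.read_camera(n))
E
python3 s2.py
```

```text
[-0.304 -0.901  2.02 ]
0.02583254153005028 [-1.507  0.172  5.486]
0.025878094137137507 [ 0.022 -0.31  -1.471] 7.3167 [0.6   0.254 0.205]
```

View pics/wrist2.png

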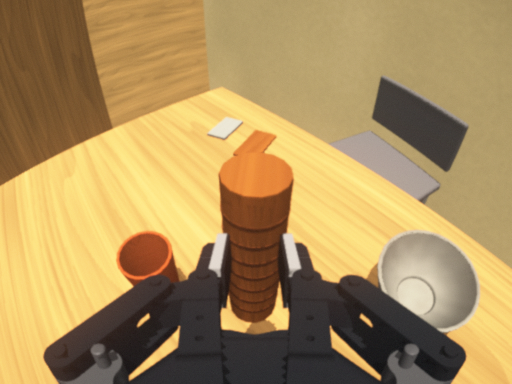

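View pics/side2.png

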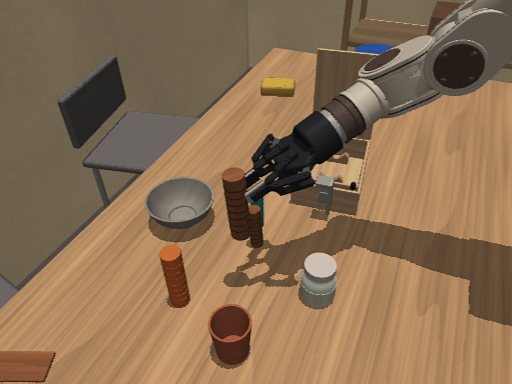

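```bash
python3 - <<'E'
import cv2
a=cv2.imread("pics/wrist2.png");b=cv2.imread("pics/side2.png");c=cv2.imread("pics/scene2.png")
f=cv2.INTER_CUBIC
cv2.imwrite("pics/z1.png",cv2.resize(a[140:340,180:330],None,fx=3,fy=3,interpolation=f))
cv2.imwrite("pics/z2.png",cv2.resize(b[100:260,190:390],None,fx=4,fy=4,interpolation=f)[:600])
cv2.imwrite("pics/z3.png",cv2.resize(c[60:210,180:360],None,fx=4,fy=4,interpolation=f))
E
```

```text
(no output)
```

View pics/z1.png

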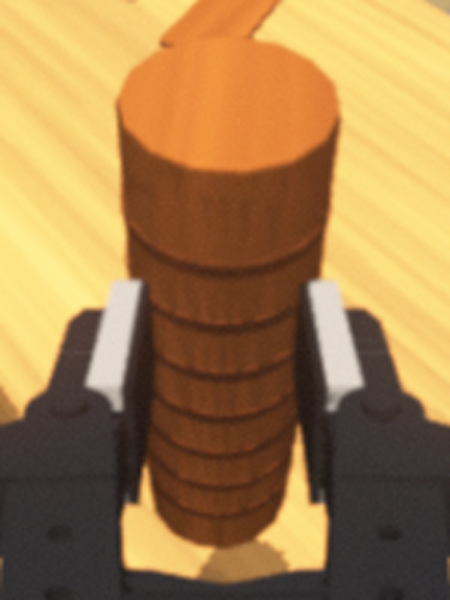

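View pics/z2.png

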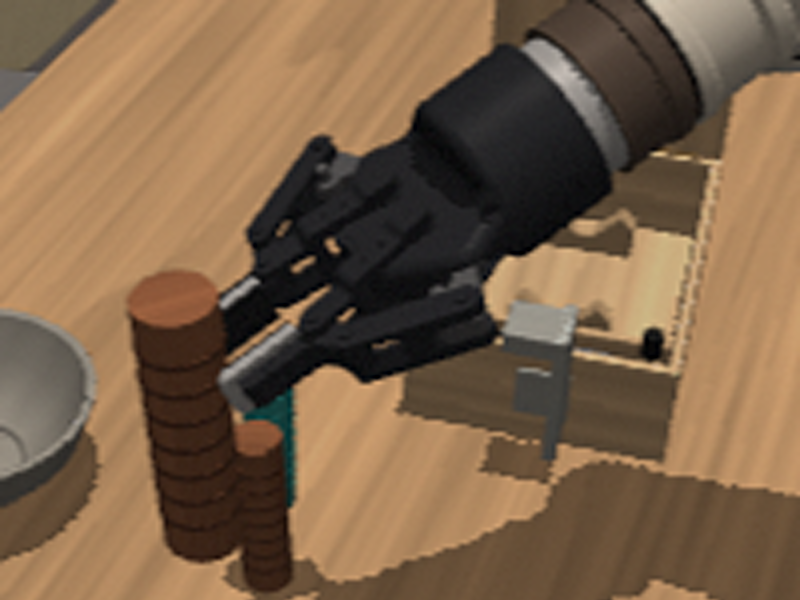

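View pics/z3.png

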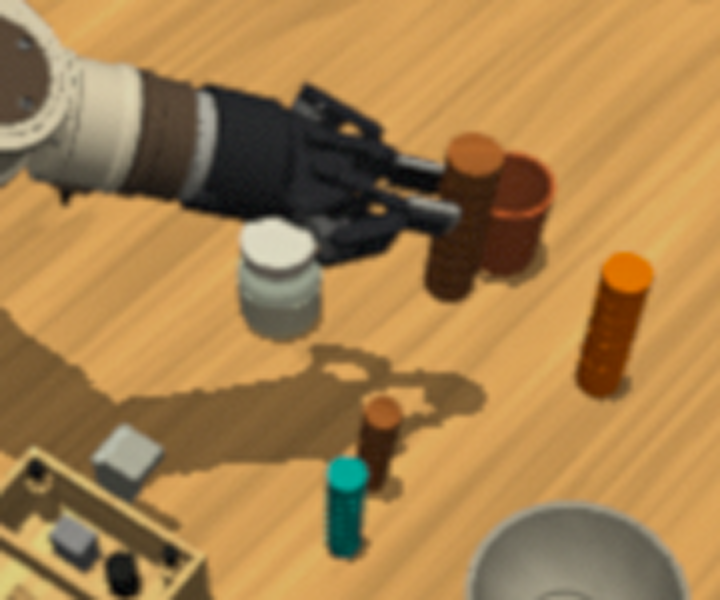

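The roller is pinched only on its near side, a 26 mm chord with the fingertips short of the axis. I'll measure where it sits in the grip, set it back down and regrasp deeper.

```bash
python3 - <<'E'
from vis import *
np.set_printoptions(precision=4,suppress=True)
s=lambda x,y:((x+.5)/4-.5+180,(y+.5)/4-.5+60)
d=lambda x,y:((x+.5)/4-.5+190,(y+.5)/4-.5+100)
t,e=tri(s(474,157),d(175,298));print(t,e)
print(tri(s(452,280),d(206,540)))
E
```

```text
[0.5986 0.2475 0.2532] 0.0007918462708285362
(array([0.591 , 0.2502, 0.1255]), np.float64(0.0027193431425923628))
```

```bash
python3 - <<'E'
from vis import *
from hp import *
np.set_printoptions(precision=1,suppress=True)
o=bot.observe();T=mat(o["tcp_rot"]);p=o["ee_pos"];print(bot.finger_overhang,o["gripper_width"],o["ee_pos"]*1000)
for off in ((0,.013,.011),(0,-.013,.011),(0,.013,-.008),(0,-.013,-.008),(0,.02,-.025),(0,-.02,-.025)):
    X=p+T@np.array(off)
    a=proj("side",X)[0];b=proj("scene",X)[0]
    print(off,"side z2",(a-[190,100])*4,"scene z3",(b-[180,60])*4)
E
```

```text
0.011 0.02585651571800303 [600.4 254.4 204.7]
(0, 0.013, 0.011) side z2 [132.5 398.6] scene z3 [492.6 222.5]
(0, -0.013, 0.011) side z2 [157.8 436.9] scene z3 [484.3 191.9]
(0, 0.013, -0.008) side z2 [170.2 370.8] scene z3 [467.3 217.1]
(0, -0.013, -0.008) side z2 [196.5 408.4] scene z3 [459.3 186.4]
(0, 0.02, -0.025) side z2 [196.8 336.4] scene z3 [446.5 220.7]
(0, -0.02, -0.025) side z2 [238.7 393.2] scene z3 [434.6 173.1]
```

```bash
python3 - <<'E'
import numpy as np
from bench import optics
np.set_printoptions(precision=1,suppress=True)
c=optics.camera_params("wrist");K=c["mtx"];H=np.linalg.inv(c["hand_eye"])
def pw(p):
    q=H[:3,:3]@np.array(p)+H[:3,3];v=np.array([q[0],-q[1],-q[2]]);r=np.hypot(v[0],v[1]);th=np.arctan2(r,v[2])
    return K[:2,2]+K[0,0]*th*v[:2]/r
for x in(0,.011):
  for z in (.011,0,-.008,-.02,-.03): print(x,z,pw((x,.013,z)),pw((x,-.013,z)),pw((x,.02,z)))
E
```

```text
0 0.011 [274.4 224.6] [234.  224.6] [285.2 224.5]
0 0 [275.5 232.1] [232.9 232.1] [286.9 232. ]
0 -0.008 [276.4 238.1] [232.  238.1] [288.3 238. ]
0 -0.02 [277.9 248.1] [230.6 248.1] [290.5 247.9]
0 -0.03 [279.3 257.5] [229.2 257.5] [292.6 257.2]
0.011 0.011 [274.8 208.8] [233.6 208.8] [285.9 208.7]
0.011 0 [276.  215.6] [232.4 215.6] [287.7 215.5]
0.011 -0.008 [277.  221.1] [231.5 221.1] [289.1 221. ]
0.011 -0.02 [278.6 230.2] [229.9 230.2] [291.6 230.1]
0.011 -0.03 [280.  238.8] [228.4 238.8] [293.8 238.7]
```

```bash
python3 - <<'E'
from vis import *
from hp import *
np.set_printoptions(precision=1,suppress=True)
o=bot.observe();T=mat(o["tcp_rot"]);p=o["ee_pos"]
def onplane(n,uv,y):
    a,d=ray(n,uv);a=T.T@(a-p);d=T.T@d;t=(y-a[1])/d[1];return (a+t*d)*1000
s=lambda x,y:((x+.5)/4-.5+180,(y+.5)/4-.5+60)
d=lambda x,y:((x+.5)/4-.5+190,(y+.5)/4-.5+100)
for y in(.013,.018,.022):
  print(y,"side tip upper/lower",onplane("side",d(220,382),-y),onplane("side",d(240,408),-y),"scene",onplane("scene",s(460,207),y),onplane("scene",s(456,225),y))
X=np.array([.5986,.2475,.2532]);print((T.T@(X-p))*1000,(T.T@(np.array([.591,.2502,.1255])-p))*1000)
X=np.array([.5986,.2475,.2532]);print((T.T@(np.array([.5965,.249,.2])-p))*1000)
E
```

```text
0.013 side tip upper/lower [  5.3 -13.  -21.6] [-13.5 -13.  -21.8] scene [  8.1  13.  -19.3] [ -7.7  13.  -13.1]
0.018 side tip upper/lower [ 10.4 -18.  -21.6] [ -8.2 -18.  -21.8] scene [ 12.8  18.  -23.1] [ -2.8  18.  -17.1]
0.022 side tip upper/lower [ 14.5 -22.  -21.6] [ -4.  -22.  -21.8] scene [ 16.5  22.  -26.2] [  1.   22.  -20.2]
[ 41.2   2.9 -26.5] [-75.6  -4.3  25.2]
[-7.1  0.5 -4.1]
```

All three cameras put the fingertips about 21 mm behind the reported TCP, where the spec has them 11 mm ahead. That matches the 26 mm chord, since the tips sit 12.5 mm short of the axis. I'll use the measured offset, with the grasp point about 40 mm behind the reported TCP.

```bash
cat > s3.py <<'E'
from hp import *
import cv2
np.set_printoptions(precision=3,suppress=True)
q=pick(np.radians(50),np.radians(25))
o=bot.observe();p=o["ee_pos"].copy();f0=o["force"][2]
bot.move_l(p-[0,0,.117],.12);z=p[2]-.117
for i in range(12):
    f=bot.observe()["force"]; print(round(z,4),f)
    if f[2]-f0>2.0: break
    z-=.0015; bot.move_l([p[0],p[1],z],.03)
bot.set_gripper(.066,40)
bot.wait(.2)
o=bot.observe();print(o["force"],o["gripper_width"],o["time"])
for n in("wrist","side","scene"):cv2.imwrite(f"pics/{n}3.png",optics.read_camera(n))
E
python3 s3.py
```

```text
0.0877 [ 0.053  0.103 -1.374]
0.0862 [-0.351 -0.328 -0.431]
0.0847 [ 0.089  1.109 -2.223]
0.0832 [-0.366  0.376 -1.892]
0.0817 [-0.301 -0.194 -1.906]
0.0802 [-0.763 -0.429 -1.139]
0.0787 [-0.425  0.429  0.738]
[-0.197  0.397  0.528] 0.06616967062494451 10.775
```

View pics/wrist3.png

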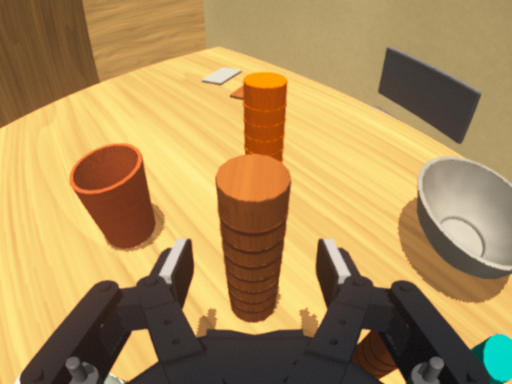

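View pics/side3.png

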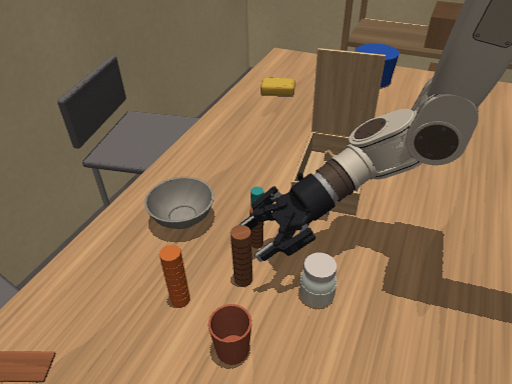

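View pics/scene3.png

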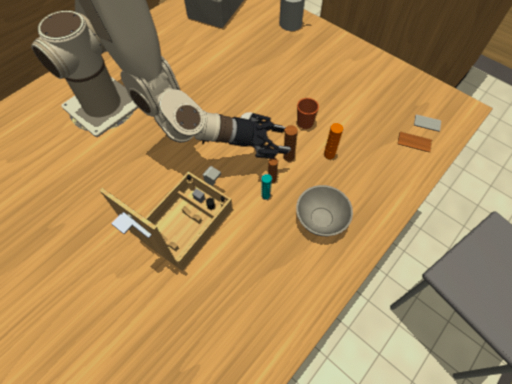

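The roller stands again, with its top at scene (291,130) and side (241,232). It sits between the open fingers and all neighbours are upright. I'll advance 32 mm further and regrasp.

```bash
cat > s4.py <<'E'
from hp import *
from vis import tri
import cv2
np.set_printoptions(precision=3,suppress=True)
q=pick(np.radians(50),np.radians(25)); z=zt(q)
t,e=tri((291.3,130.5),(241,232.3));print(t,e)
o=bot.observe();print("axis in tool",mat(o["tcp_rot"]).T@(np.array([t[0],t[1],.09])-o["ee_pos"]))
bot.move_l(o["ee_pos"]+.032*z,.08);o=bot.observe();print(o["force"],o["ee_pos"])
bot.set_gripper(.02,60); o=bot.observe();print(o["gripper_width"],o["force"])
bot.move_l(o["ee_pos"]+[0,0,.14],.15)
o=bot.observe();print(o["gripper_width"],o["force"],o["time"],o["ee_pos"])
for n in("wrist","side","scene"):cv2.imwrite(f"pics/{n}4.png",optics.read_camera(n))
E
python3 s4.py
```

```text
[0.592 0.245 0.127] 0.00013764513484742938
axis in tool [ 0.005 -0.001 -0.016]
[ 1.547  3.863 15.68 ] [0.625 0.28  0.074]
0.03485956723501195 [-0.534  4.735 14.73 ]
0.03485006230559478 [-0.841 -0.101 -2.173] 12.9917 [0.622 0.279 0.211]
```

View pics/wrist4.png

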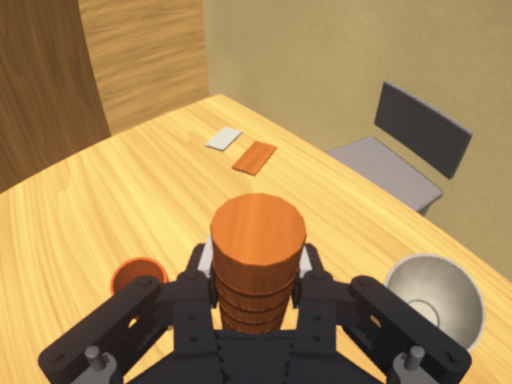

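View pics/side4.png

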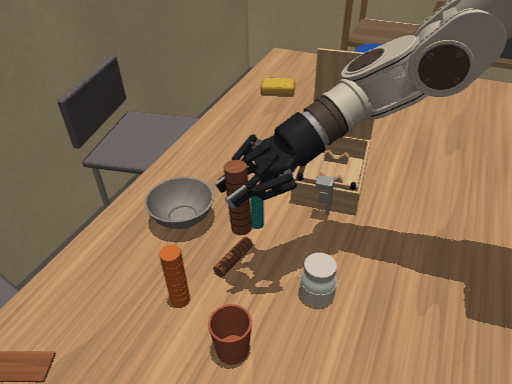

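The grasp is now good at 35 mm width. However, the small brown decoy was tipped over during the advance and lies at side (234,257). The bystanders are untouched. Next I'll measure the roller in the grip.

```bash
python3 - <<'E'
import cv2
b=cv2.imread("pics/side4.png");c=cv2.imread("pics/scene4.png")
f=cv2.INTER_CUBIC
cv2.imwrite("pics/z5.png",cv2.resize(b[140:290,190:310],None,fx=4,fy=4,interpolation=f))
cv2.imwrite("pics/z6.png",cv2.resize(c[60:210,200:360],None,fx=4,fy=4,interpolation=f))
E
```

```text
(no output)
```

View pics/z5.png

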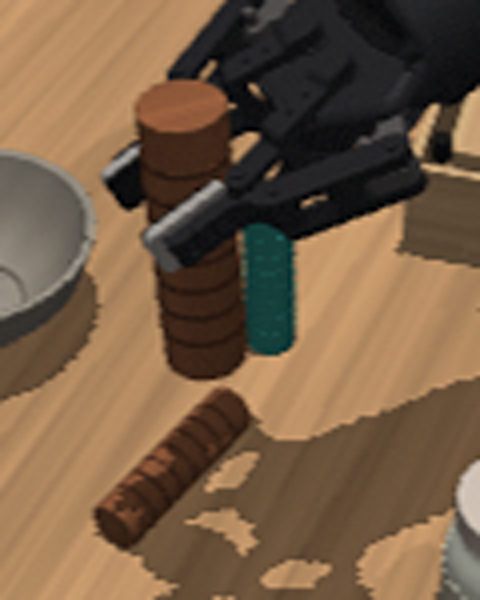

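View pics/z6.png

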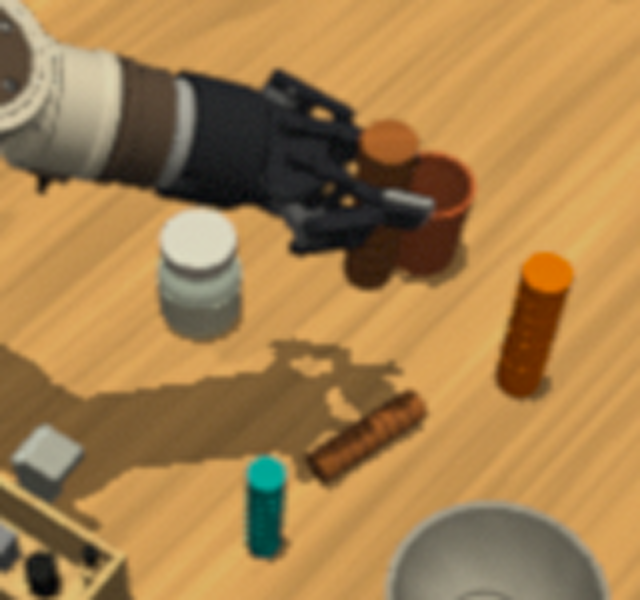

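```bash
python3 - <<'E'
from vis import *
from hp import *
np.set_printoptions(precision=4,suppress=True)
d=lambda x,y:((x+.5)/4-.5+190,(y+.5)/4-.5+140)
s=lambda x,y:((x+.5)/4-.5+200,(y+.5)/4-.5+60)
o=bot.observe();T=mat(o["tcp_rot"]);p=o["ee_pos"]
t,e=tri(s(388,144),d(183,105));b,e2=tri(s(370,266),d(206,356))
print(t,e,b,e2,np.linalg.norm(t-b))
a,c=T.T@(t-p)*1000,T.T@(b-p)*1000;m=(a+c)/2
print(a,c,"mid",m,"angle",np.degrees(np.arctan2((a-c)[2],(a-c)[0])),np.degrees(np.arctan2((a-c)[1],(a-c)[0])))
u=lambda n,uv,y:None
E
```

```text
[0.5964 0.2428 0.2665] 0.0002812074947969975 [0.5896 0.2493 0.14  ] 0.0007867071718611216 0.12684486556421998
[ 31.2267   3.3403 -64.2953] [-83.046   -5.7599  -9.9947] mid [-25.9096  -1.2098 -37.145 ] angle -25.4162938455075 4.553205618717212
```

The roller is in the grip at the right angle, but 29 mm off-centre along its axis and too deep. That would leave about 1 mm to the cradle rib and 2 mm to the floor. I'll set it down and regrasp 16 mm lower and about 10 mm shallower.

```bash
cat > s5.py <<'E'
from hp import *
import cv2
np.set_printoptions(precision=3,suppress=True)
q=pick(np.radians(50),np.radians(25)); zz=zt(q)
o=bot.observe();p=o["ee_pos"].copy();f0=o["force"][2]
z=p[2]-.133;bot.move_l([p[0],p[1],z],.12,attitude=q)
for i in range(10):
    bot.wait(.1);f=bot.observe()["force"]; print(round(z,4),bot.observe()["ee_pos"][2],f)
    if f[2]-f0>2.5: break
    z-=.0015; bot.move_l([p[0],p[1],z],.03)
bot.set_gripper(.066,60)
p=np.array([p[0],p[1],z])-.0095*zz
bot.move_l(p,.08);bot.move_l(p-[0,0,.016],.08)
o=bot.observe();print("pre",o["force"],o["ee_pos"],p-[0,0,.016])
cv2.imwrite("pics/wrist5.png",optics.read_camera("wrist"))
bot.set_gripper(.02,60); o=bot.observe();print(o["gripper_width"],o["force"])
bot.move_l(o["ee_pos"]+[0,0,.16],.15)
o=bot.observe();print(o["gripper_width"],o["force"],o["time"],o["ee_pos"])
for n in("side","scene"):cv2.imwrite(f"pics/{n}5.png",optics.read_camera(n))
b=cv2.imread("pics/side5.png");c=cv2.imread("pics/scene5.png")
f=cv2.INTER_CUBIC
cv2.imwrite("pics/z7.png",cv2.resize(b[130:280,190:310],None,fx=4,fy=4,interpolation=f))
cv2.imwrite("pics/z8.png",cv2.resize(c[60:210,200:360],None,fx=4,fy=4,interpolation=f))
E
python3 s5.py
```

```text
0.0779 0.0791177418019568 [-0.065 -0.626 -1.213]
0.0764 0.07664498148929698 [ 0.5   -0.433 -1.481]
0.0749 0.0748203611671612 [-0.102 -0.262 -1.704]
0.0734 0.07333735960233197 [-0.116  0.166 -1.86 ]
0.0719 0.07244837744231207 [-0.638 -0.526  0.537]
pre [-0.691  0.51   0.5  ] [0.617 0.273 0.059] [0.617 0.273 0.06 ]
0.0346323746151339 [-1.029 -0.315  0.347]
0.03453614129076479 [-1.097 -0.021 -2.04 ] 18.5917 [0.617 0.273 0.219]
```

View pics/z7.png

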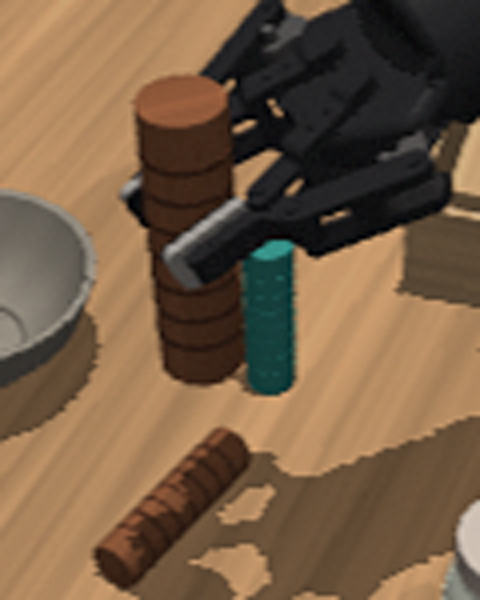

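View pics/z8.png

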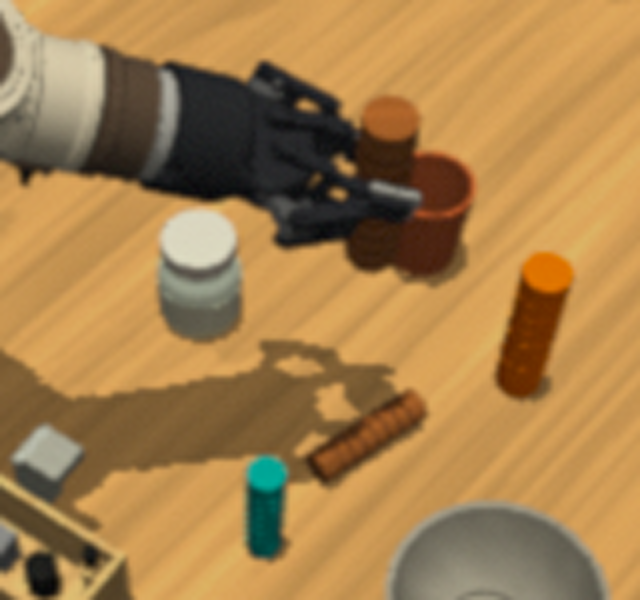

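View pics/wrist5.png

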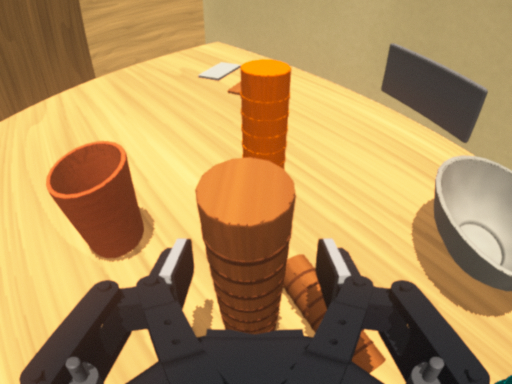

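```bash
python3 - <<'E'
from vis import *
from hp import *
np.set_printoptions(precision=4,suppress=True)
d=lambda x,y:((x+.5)/4-.5+190,(y+.5)/4-.5+130)
s=lambda x,y:((x+.5)/4-.5+200,(y+.5)/4-.5+60)
o=bot.observe();T=mat(o["tcp_rot"]);p=o["ee_pos"]
t,e=tri(s(389,121),d(184,102));b,e2=tri(s(371,248),d(206,361))
print(t,e,b,e2,np.linalg.norm(t-b))
a,c=T.T@(t-p)*1000,T.T@(b-p)*1000;m=(a+c)/2
print(a,c,"mid",m,"angle",np.degrees(np.arctan2((a-c)[2],(a-c)[0])))
def onplane(n,uv,y):
    a,d=ray(n,uv);a=T.T@(a-p);d=T.T@d;t=(y-a[1])/d[1];return (a+t*d)*1000
print("tips",onplane("side",d(178,268),-.021),onplane("scene",s(417,199),.021))
q=place(np.radians(25))
for g in ((0,-25,42),(0,-25,200)):
  P=C(*g)-mat(q)@np.array([-.015,0,-.036]);print(P,bot.ik(P,q))
E
```

```text
[0.5956 0.2418 0.286 ] 0.0005942828554236124 [0.5894 0.2481 0.1597] 0.0009212115608263384 0.12664917430559905
[ 45.1049   3.7152 -62.4041] [-68.908   -4.9052  -7.9361] mid [-11.9015  -0.595  -35.1701] angle -25.535457340272814
tips [  0.7718 -21.     -23.623 ] [  5.9448  21.     -22.8006]
[ 0.5285 -0.1385  0.003 ] [-0.006   0.4914 -0.3222  0.7016 -0.433   1.4389]
[ 0.5285 -0.1385  0.161 ] [-0.006   0.3059 -0.1256  1.0837 -0.433   1.4389]
```

```bash
cat > s6.py <<'E'
from hp import *
import cv2
np.set_printoptions(precision=3,suppress=True)
M=np.array([-.011,-.0005,-.0358]);q=place(np.radians(25.4));Q=mat(q)
G=lambda *g:C(*g)-Q@M
for g in ((0,50,260),(0,-25,190),(0,-25,41)): print(bot.ik(G(*g),q))
bot.move_pose(G(0,50,260),q);print(bot.observe()["time"])
bot.move_l(G(0,-25,190),.2)
bot.move_l(G(0,-25,110),.2)
bot.wait(.2);o=bot.observe();print(o["gripper_width"],o["force"],o["time"],o["ee_pos"]-G(0,-25,110))
for n in("side","scene","wrist"):cv2.imwrite(f"pics/{n}6.png",optics.read_camera(n))
b=cv2.imread("pics/side6.png");c=cv2.imread("pics/scene6.png")
f=cv2.INTER_CUBIC
cv2.imwrite("pics/z9.png",cv2.resize(b[50:220,270:410],None,fx=3.5,fy=3.5,interpolation=f))
cv2.imwrite("pics/z10.png",cv2.resize(c[130:270,95:255],None,fx=4,fy=4,interpolation=f))
E
python3 s6.py
```

```text
[ 0.137  0.272 -0.007  1.303 -0.443  1.597]
[-0.009  0.314 -0.139  1.059 -0.44   1.435]
[-0.009  0.492 -0.321  0.699 -0.44   1.435]
20.1667
0.03469254899027189 [ 0.095  0.438 -1.712] 21.5833 [0.002 0.    0.002]
```

View pics/z9.png

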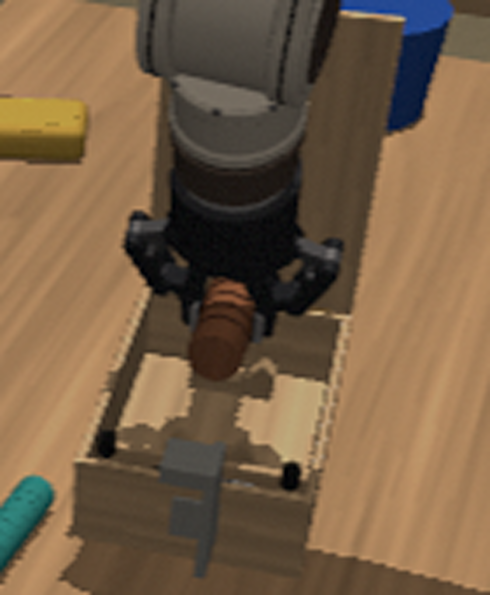

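View pics/z10.png

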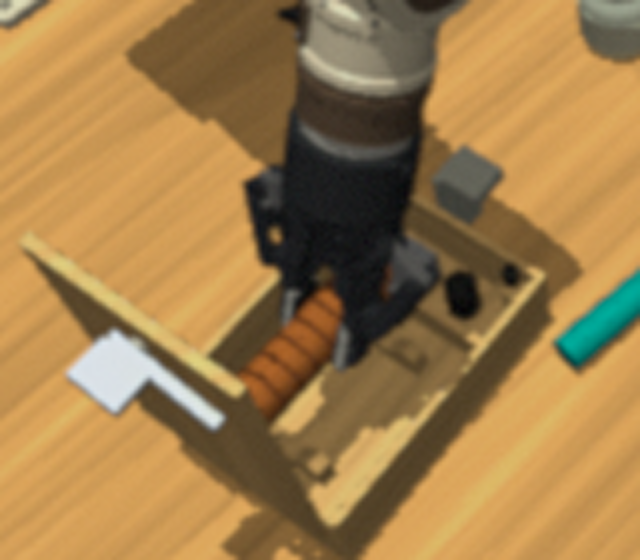

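View pics/wrist6.png

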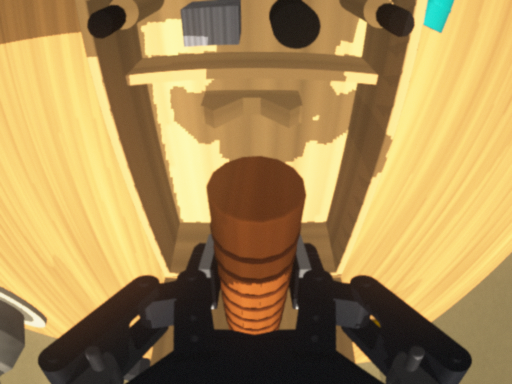

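The wrist view shows the roller at column 256 and the notch centre at about 252, so I'll shift 2 mm toward case −x. The turquoise decoy has been tipped too and lies beside the case. I'll lay the roller down now.

```bash
cat > s7.py <<'E'
from hp import *
import cv2
np.set_printoptions(precision=3,suppress=True)
M=np.array([-.011,-.0005,-.0358]);q=place(np.radians(25.4));Q=mat(q)
G=lambda *g:C(*g)-Q@M
bot.move_l(G(-2,-25,50),.12);bot.wait(.1)
f0=bot.observe()["force"];print(f0)
z=50
for i in range(14):
    z-=1.5;bot.move_l(G(-2,-25,z),.03);bot.wait(.1);o=bot.observe();print(z,(o["ee_pos"]-G(-2,-25,z))*1000,o["force"])
    if np.linalg.norm(o["force"]-f0)>3.5: break
print(bot.observe()["time"])
for n in("side","scene","wrist"):cv2.imwrite(f"pics/{n}7.png",optics.read_camera(n))
E
python3 s7.py
```

```text
[ 0.489  0.718 -1.604]
48.5 [0.17  0.018 0.272] [-0.732 -0.092 -2.086]
47.0 [-0.066 -0.002 -0.079] [-0.097  0.58  -1.92 ]
45.5 [-0.049  0.004 -0.067] [ 0.367 -0.602 -1.372]
44.0 [-0.026 -0.023 -0.029] [ 1.635  0.062 -1.548]
42.5 [ 0.746 -0.101  0.344] [ 1.069 -0.773 -0.135]
41.0 [ 1.239 -0.216  1.34 ] [0.337 0.5   5.202]
24.5833
```

View pics/wrist7.png

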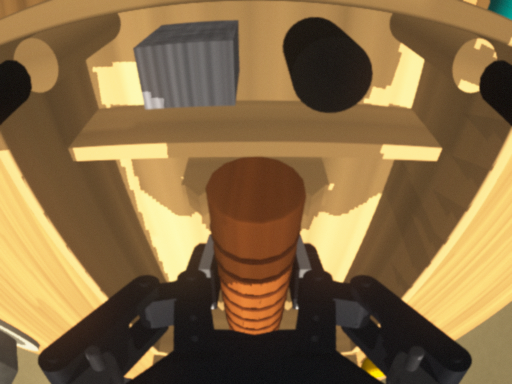

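View pics/scene7.png

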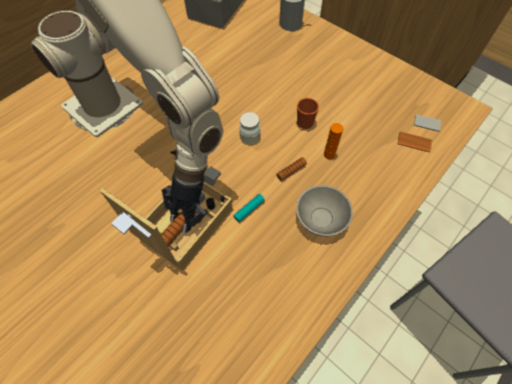

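View pics/side7.png

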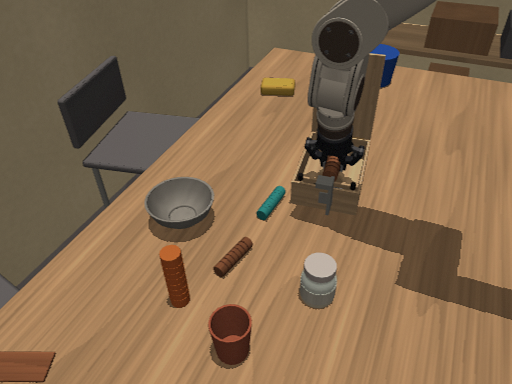

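The roller is bedded in the notches: contact came at 41 mm and it self-centred by 1.2 mm. Releasing.

```bash
cat > s8.py <<'E'
from hp import *
import cv2
np.set_printoptions(precision=3,suppress=True)
q=place(np.radians(25.4));z=zt(q)
o=bot.observe();
bot.set_gripper(.058,40);bot.wait(.15)
bot.move_l(bot.observe()["ee_pos"]-.02*z,.08)
p=bot.observe()["ee_pos"]-.09*z+[0,0,.06];print(bot.ik(p,q) is not None)
bot.move_l(p,.25)
o=bot.observe();print(o["time"],o["ee_pos"],o["force"])
for n in("side","scene","wrist"):cv2.imwrite(f"pics/{n}8.png",optics.read_camera(n))
b=cv2.imread("pics/side8.png");c=cv2.imread("pics/scene8.png")
f=cv2.INTER_CUBIC
cv2.imwrite("pics/z11.png",cv2.resize(b[110:220,250:390],None,fx=5,fy=5,interpolation=f))
cv2.imwrite("pics/z12.png",cv2.resize(c[130:270,95:275],None,fx=4,fy=4,interpolation=f))
E
python3 s8.py
```

```text
True
26.375 [ 0.521 -0.096  0.162] [ 0.203  0.59  -0.516]
```

View pics/z12.png

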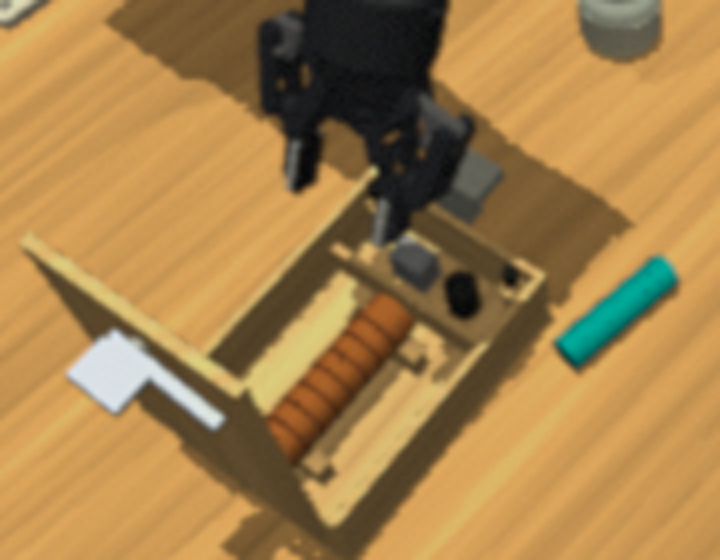

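View pics/wrist8.png

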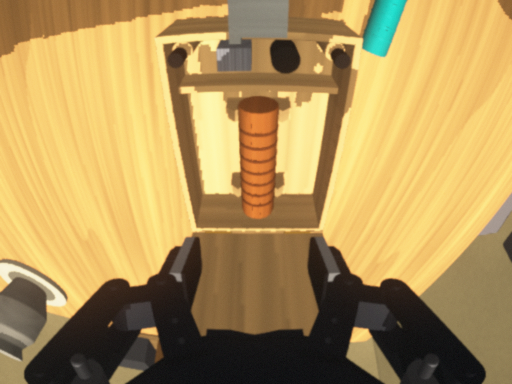

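The roller lies in both notches, free of the gripper. Next is the lid: I'll go round behind it and push its outer face at x = −48, clear of the turnbutton.

```bash
cat > s9.py <<'E'
from hp import *
import cv2
np.set_printoptions(precision=3,suppress=True)
q=quat(UY,[0,0,-1])
TZ=.218  # tips approx .24
W=[C(-48,-20,430),C(-60,-175,400),C(-48,-175,0)*[1,1,0]+[0,0,TZ],C(-48,-108-16-25,0)*[1,1,0]+[0,0,TZ],C(-48,-108-16+85,0)*[1,1,0]+[0,0,TZ]]
W[0]=np.array([.30,-.10,.42]); W[1]=np.array([.36,-.33,.40])
for w in W: print(w,bot.ik(w,q))
E
python3 s9.py
```

```text
[ 0.3  -0.1   0.42] [-0.322 -0.119  0.155  1.844  0.     1.135]
[ 0.36 -0.33  0.4 ] [-0.742  0.226  0.471  1.815  0.     0.715]
[ 0.498 -0.291  0.218] [-0.53   0.393  0.233  1.411  0.     0.927]
[ 0.495 -0.266  0.218] [-0.493  0.362  0.187  1.396  0.     0.965]
[ 0.482 -0.156  0.218] [-0.313  0.252  0.035  1.354  0.     1.144]
```

```bash
cat > s10.py <<'E'
from hp import *
import cv2
np.set_printoptions(precision=3,suppress=True)
q=quat(UY,[0,0,-1]);TZ=.218
Y=lambda y:np.append(C(-48,y,0)[:2],TZ)
bot.move_pose([.30,-.10,.42],q)
bot.set_gripper(0.0,40)
bot.move_pose([.36,-.33,.40],q)
bot.move_pose(Y(-178)+[0,0,.15],q)
bot.move_l(Y(-178),.2)
o=bot.observe();print(o["time"],o["gripper_width"],o["force"])
for n in("side","scene","wrist"):cv2.imwrite(f"pics/{n}9.png",optics.read_camera(n))
E
python3 s10.py
```

```text
30.875 0.00023009127537455557 [-0.223  0.18   0.176]
```

View pics/scene9.png

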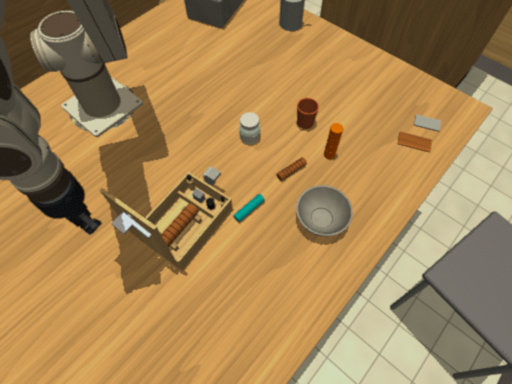

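View pics/wrist9.png

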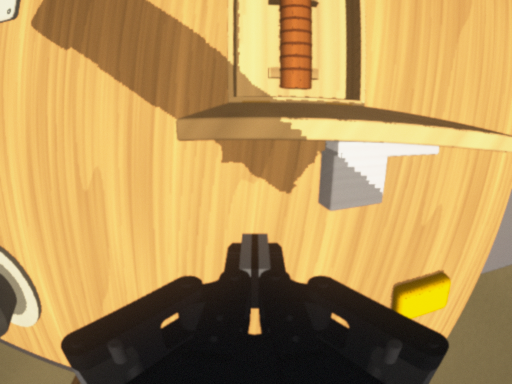

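View pics/side9.png

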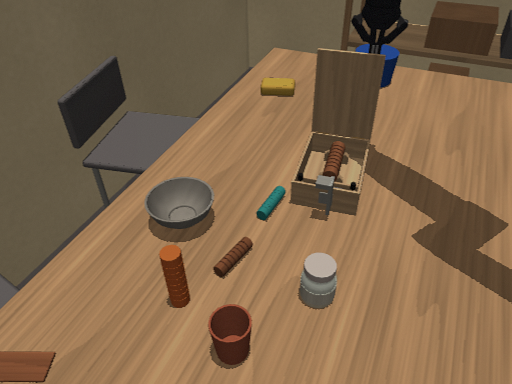

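The wrist view shows the fingertips at column 255, between the lid's left edge at 178 and the fin at 320. Pushing now.

```bash
cat > s11.py <<'E'
from hp import *
import cv2
np.set_printoptions(precision=3,suppress=True)
q=quat(UY,[0,0,-1]);TZ=.218
Y=lambda y:np.append(C(-50,y,0)[:2],TZ)
for y in range(-140,-35,15):
    bot.move_l(Y(y),.12);o=bot.observe();print(y,o["force"],round(o["time"],2))
cv2.imwrite("pics/scene10.png",optics.read_camera("scene"))
bot.move_l(Y(-80)+[0,0,.15],.2)
bot.wait(.8);o=bot.observe();print(o["time"],o["force"])
for n in("side","scene","wrist"):cv2.imwrite(f"pics/{n}11.png",optics.read_camera(n))
E
python3 s11.py
```

```text
-140 [ 0.064  0.476 -0.172] 31.49
-125 [-0.76  -0.178  0.981] 31.77
-110 [-0.415 -0.527 -0.087] 32.04
-95 [ 0.565  0.518 -0.199] 32.32
-80 [ 0.24  -0.076  0.491] 32.59
-65 [ 0.533  0.441 -0.355] 32.87
-50 [-0.38  -0.151 -0.231] 33.14
34.9083 [-0.815  0.581 -0.303]
```

View pics/scene11.png

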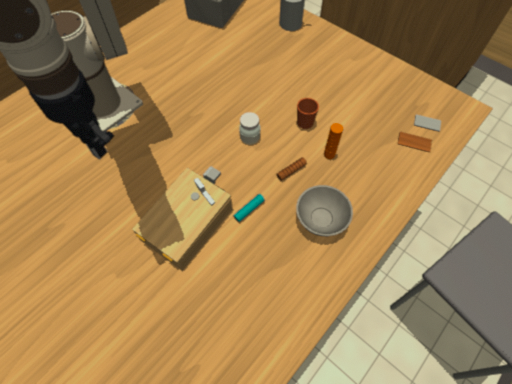

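View pics/wrist11.png

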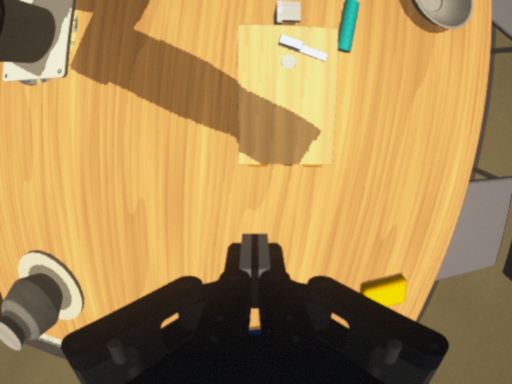

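View pics/side11.png

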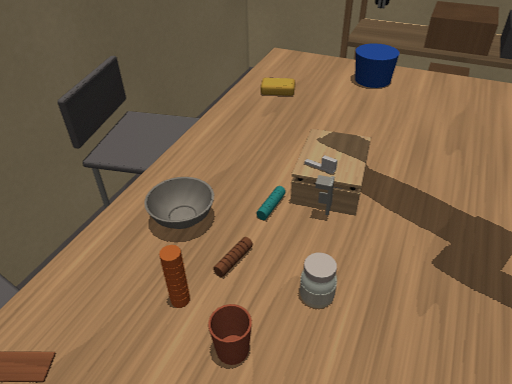

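The lid is down on its bumpers. The turnbutton seems to sit at a negative angle, so I'll measure it.

```bash
python3 - <<'E'
import cv2,numpy as np
from vis import *
from hp import *
f=cv2.INTER_CUBIC
c=cv2.imread("pics/scene11.png");b=cv2.imread("pics/side11.png")
cv2.imwrite("pics/z13.png",np.hstack([cv2.resize(c[160:220,180:240],None,fx=7,fy=7,interpolation=f)[:, :400],cv2.resize(b[145:205,285:345],None,fx=7,fy=7,interpolation=f)[:,:400]]))
a=.06
for ang in (0,-.2,-.4):
  for (r,h) in ((58,11),(-14,11),(16,35),(-16,35)):
    x=r*np.cos(ang);y=186+r*np.sin(ang);z=8+h
    X=C(x,-108+y*np.cos(a)-z*np.sin(a),64+y*np.sin(a)+z*np.cos(a))
    print(ang,r,h,((proj("scene",X)[0]-[180,160]+.5)*7).round(),((proj("side",X)[0]-[285,145]+.5)*7+[400,0]).round())
E
```

```text
0 58 11 [266. 273.] [524. 128.]
0 -14 11 [114. 175.] [751. 166.]
0 16 35 [166. 186.] [662.  85.]
0 -16 35 [ 98. 142.] [766. 101.]
-0.2 58 11 [244. 295.] [535. 110.]
-0.2 -14 11 [119. 170.] [748. 170.]
-0.2 16 35 [159. 192.] [665.  80.]
-0.2 -16 35 [104. 136.] [763. 107.]
-0.4 58 11 [218. 313.] [553.  94.]
-0.4 -14 11 [125. 166.] [744. 175.]
-0.4 16 35 [152. 197.] [670.  75.]
-0.4 -16 35 [111. 131.] [758. 111.]
```

View pics/z13.png

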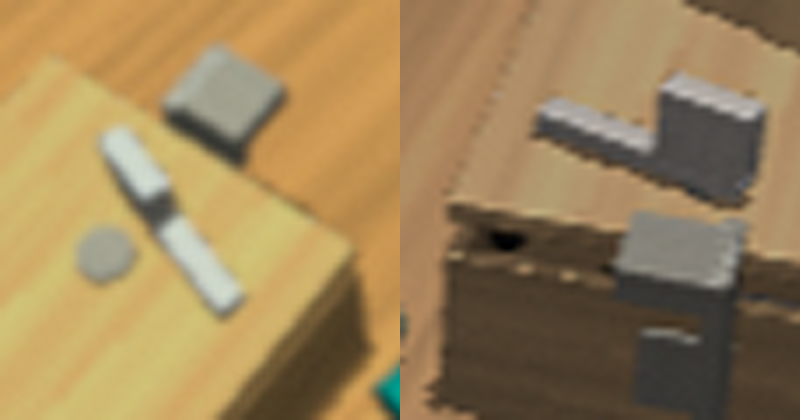

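```bash
cat > s12.py <<'E'
from hp import *
np.set_printoptions(precision=3,suppress=True)
D=np.array([0,0,-1.])
def qa(ang): return quat(np.cos(ang)*UX+np.sin(ang)*UY,D)
if __name__=="__main__":
    print(bot.observe()["joint_pos"])
    P=C(0,75,0)
    for z in(.2,.081,.065):
      for a in(-.28,1.57,1.60): print(z,a,bot.ik(P+[0,0,z],qa(a)),bot.ik(P+[0,0,z],qa(a+np.pi)))
E
python3 s12.py
```

```text
[-0.386  0.287  0.468  1.752 -0.     1.071]
0.2 -0.28 [-0.073  0.282  0.029  1.317  0.    -3.048] [-0.073  0.282  0.029  1.317  0.     0.094]
0.2 1.57 [-0.073  0.282  0.029  1.317  0.     1.385] [-0.073  0.282  0.029  1.317  0.    -1.756]
0.2 1.6 [-0.073  0.282  0.029  1.317  0.     1.355] [-0.073  0.282  0.029  1.317  0.    -1.786]
0.081 -0.28 [-0.073  0.372 -0.171  1.028  0.    -3.048] [-0.073  0.372 -0.171  1.028  0.     0.094]
0.081 1.57 [-0.073  0.372 -0.171  1.028  0.     1.385] [-0.073  0.372 -0.171  1.028  0.    -1.756]
0.081 1.6 [-0.073  0.372 -0.171  1.028  0.     1.355] [-0.073  0.372 -0.171  1.028  0.    -1.786]
0.065 -0.28 [-0.073  0.388 -0.193  0.989  0.    -3.048] [-0.073  0.388 -0.193  0.989  0.     0.094]
0.065 1.57 [-0.073  0.388 -0.193  0.989  0.     1.385] [-0.073  0.388 -0.193  0.989  0.    -1.756]
0.065 1.6 [-0.073  0.388 -0.193  0.989  0.     1.355] [-0.073  0.388 -0.193  0.989  0.    -1.786]
```

```bash
cat > s13.py <<'E'
from s12 import *
import cv2
q=qa(-.28+np.pi)
P=C(0,75.2,0)
bot.move_pose(P+[0,0,.30],q)
bot.set_gripper(.030,60)
bot.move_l(P+[0,0,.14],.2);bot.wait(.2)
o=bot.observe();print(o["time"],o["force"],o["ee_pos"]-P,o["gripper_width"])
for n in("side","scene","wrist"):cv2.imwrite(f"pics/{n}13.png",optics.read_camera(n))
c=cv2.imread("pics/scene13.png");b=cv2.imread("pics/side13.png")
cv2.imwrite("pics/z14.png",np.hstack([cv2.resize(c[130:230,160:260],None,fx=4,fy=4),cv2.resize(b[125:225,275:375],None,fx=4,fy=4)]))
E
python3 s13.py
```

```text
37.5333 [ 0.1    0.492 -0.561] [ 0.001 -0.     0.141] 0.03015939989388291
```

View pics/wrist13.png

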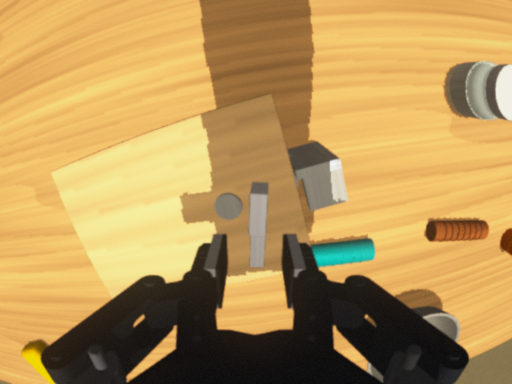

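View pics/z14.png

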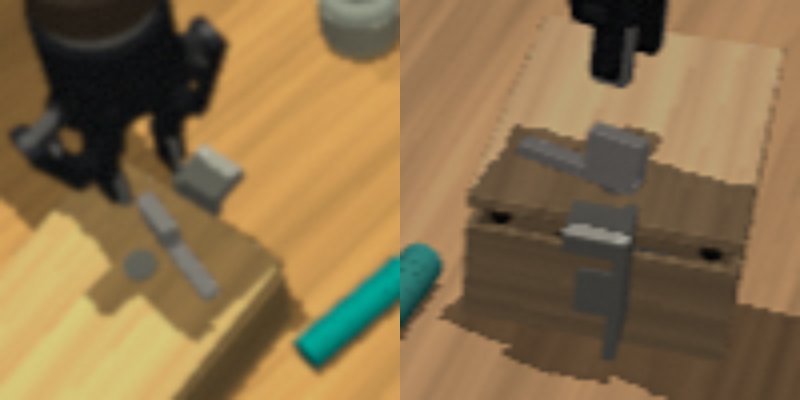

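The wrist view shows the fin at column 259 against a finger centre of 254.4, about 3 mm toward the keeper. I'll shift +2.5 mm, go down, grip, press and turn in small checked steps.

```bash
cat > s14.py <<'E'
from s12 import *
import cv2
q=qa(-.28+np.pi)
P=C(0,75.2,0)+.0025*mat(q)[:,1]
bot.move_l(P+[0,0,.14],.1)
bot.move_l(P+[0,0,.10],.15);print(bot.observe()["force"])
bot.move_l(P+[0,0,.078],.08);o=bot.observe();print(o["force"])
cv2.imwrite("pics/wrist14.png",optics.read_camera("wrist"))
bot.set_gripper(.0,60);bot.wait(.1)
o=bot.observe();print(o["time"],o["force"],o["ee_pos"]-P,o["gripper_width"])
for n in("side","scene"):cv2.imwrite(f"pics/{n}14.png",optics.read_camera(n))
c=cv2.imread("pics/scene14.png");b=cv2.imread("pics/side14.png")
cv2.imwrite("pics/z15.png",np.hstack([cv2.resize(c[130:230,160:260],None,fx=4,fy=4),cv2.resize(b[125:225,275:375],None,fx=4,fy=4)]))
E
python3 s14.py
```

```text
[-0.185  0.904 -0.266]
[-0.297 -0.252 -0.135]
39.225 [0.991 1.342 0.46 ] [0.001 0.    0.078] 0.010612491584886542
```

View pics/wrist14.png

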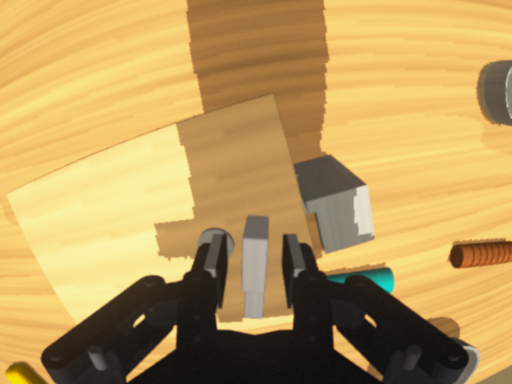

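View pics/z15.png

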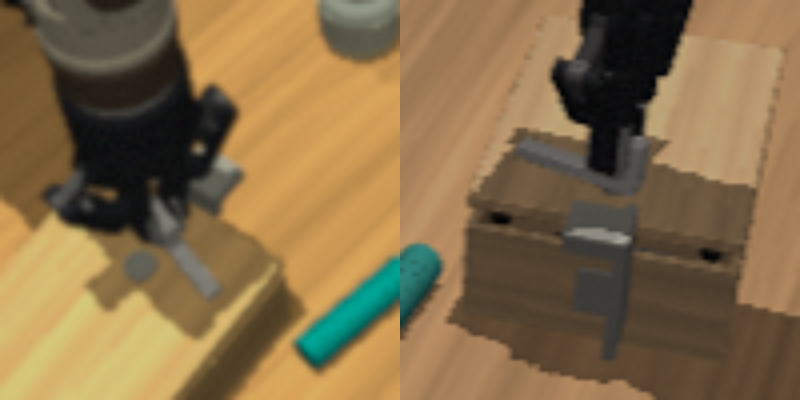

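The fin is gripped. Now pressing down.

```bash
cat > s15.py <<'E'
from s12 import *
q=qa(-.28+np.pi)
o=bot.observe();P=o["ee_pos"].copy()
bot.set_gripper(.0,90)
for k,dz in enumerate((4,8,10,11,12,13,14,15,16)):
    bot.move_l(P+UY*.0025*min(dz,11)/11-[0,0,dz/1000],.05);bot.wait(.1)
    o=bot.observe();print(dz,(o["ee_pos"]-P)*1000,o["force"],round(o["time"],2))
    if o["force"][2]>16: break
E
python3 s15.py
```

```text
4 [-0.005  0.679 -3.869] [0.797 1.118 3.118] 39.89
8 [-0.004  1.139 -7.366] [-0.35   0.328  6.397] 40.24
10 [-0.023  1.359 -9.018] [-2.561  0.916  8.205] 40.59
11 [-0.012  1.418 -9.832] [-1.899 -0.72   9.28 ] 40.94
12 [  0.006   1.48  -10.634] [-3.23   1.059  9.722] 41.29
13 [  0.053   1.486 -10.72 ] [-5.238  0.609 15.312] 41.64
14 [  0.108   1.491 -10.782] [-7.163  0.192 20.736] 41.99
```

Firm stop at −10.7 mm, so the lid is fully down with 20 N on it. Turning now.

```bash
cat > s16.py <<'E'
from s12 import *
import cv2
q0=qa(-.28+np.pi)
o=bot.observe();P=o["ee_pos"].copy()-[0,0,.0032]; 
j0=o["joint_pos"]
for a in (.2,.7,1.1,1.35,1.575):
    bot.move_pose(P,qa(a+np.pi)); o=bot.observe()
    x=mat(o["tcp_rot"])[:,0];print(a,"bar",np.arctan2(-x@UY,-x@UX),(o["ee_pos"]-P)*1000,o["force"],o["ft_torque"],o["gripper_width"],round(o["time"],2))
bot.wait(.1)
for n in("side","scene","wrist"):cv2.imwrite(f"pics/{n}16.png",optics.read_camera(n))
c=cv2.imread("pics/scene16.png");b=cv2.imread("pics/side16.png")
cv2.imwrite("pics/z16.png",np.hstack([cv2.resize(c[130:230,160:260],None,fx=4,fy=4),cv2.resize(b[125:225,275:375],None,fx=4,fy=4)]))
E
python3 s16.py
```

```text
0.2 bar 0.20128773580444967 [0.185 0.823 3.183] [-7.452  4.545 22.532] [0.696 1.06  0.036] 0.01036301758676249 42.52
0.7 bar 0.7016932407489563 [-0.044  1.681  3.173] [-8.036  7.864 22.196] [1.299 1.141 0.054] 0.010487563987052823 43.08
1.1 bar 1.1019170396133282 [-0.539  2.224  3.176] [-8.539  6.501 23.088] [1.679 1.346 0.083] 0.009754477168556564 43.54
1.35 bar 1.3518859760528512 [-1.402  2.117  2.865] [-8.953  6.493 24.201] [1.737 1.973 0.076] 0.009590221763874298 43.89
1.575 bar 1.5768503261777607 [-1.718  2.156  2.835] [-9.438  6.205 25.293] [1.738 2.182 0.102] 0.00991646116452088 44.22
```

View pics/z16.png

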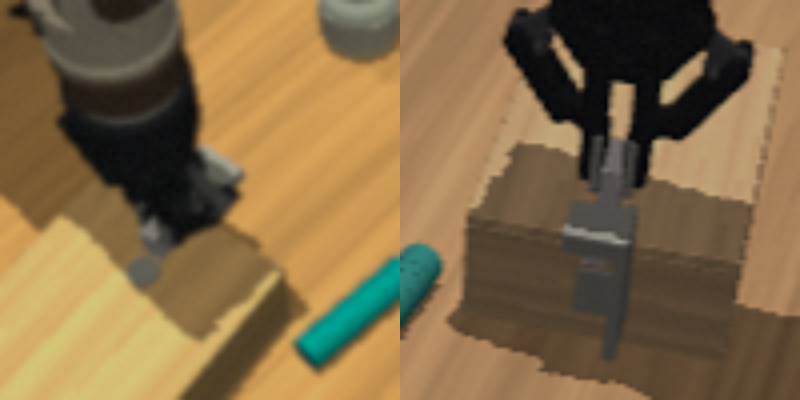

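View pics/wrist16.png

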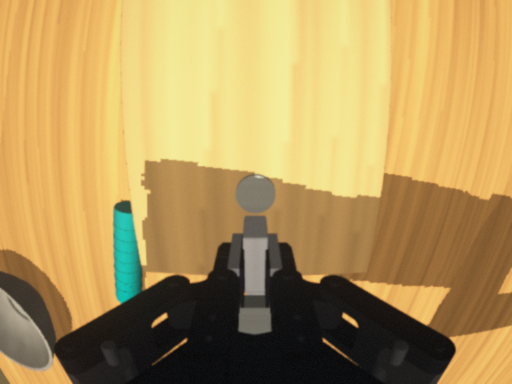

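```bash
cat > s17.py <<'E'
from s12 import *
import cv2
o=bot.observe();p=o["ee_pos"].copy()
q=qa(1.575+np.pi)
bot.move_l(p+[0,0,.001],.05);print(bot.observe()["force"])
bot.set_gripper(.034,60);bot.wait(.1)
p=bot.observe()["ee_pos"].copy();print(bot.observe()["force"])
bot.move_l(p+[0,0,.05],.1);bot.move_l(p+[0,0,.14],.2)
bot.move_pose([.33,0,.42],q)
o=bot.observe();print(o["time"],o["force"])
for n in("side","scene"):cv2.imwrite(f"pics/{n}17.png",optics.read_camera(n))
c=cv2.imread("pics/scene17.png");b=cv2.imread("pics/side17.png")
f=cv2.INTER_CUBIC
cv2.imwrite("pics/z17.png",np.hstack([cv2.resize(c[155:225,175:245],None,fx=5.7,fy=5.7,interpolation=f),cv2.resize(b[145:215,285:355],None,fx=5.7,fy=5.7,interpolation=f)]))
E
python3 s17.py
```

```text
[-0.733  0.705  4.798]
[-0.125  0.153  0.376]
47.5167 [ 0.625 -0.184 -0.943]
```

View pics/z17.png

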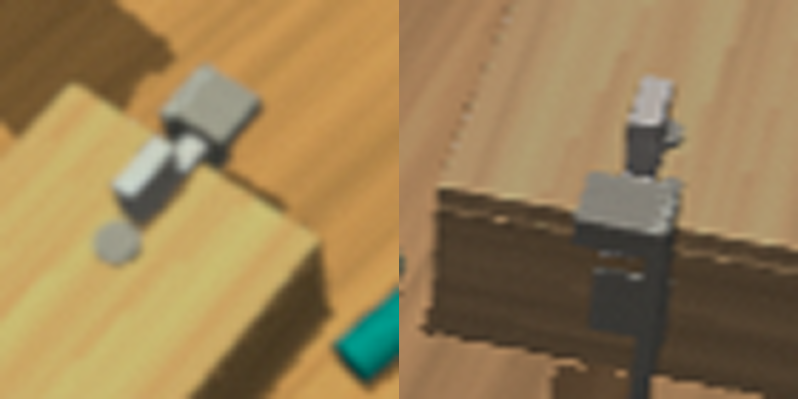

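View pics/scene17.png

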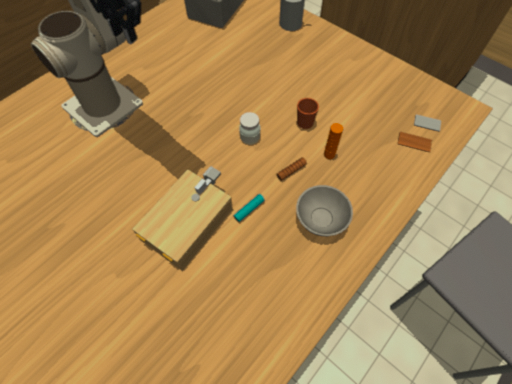

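View pics/side17.png

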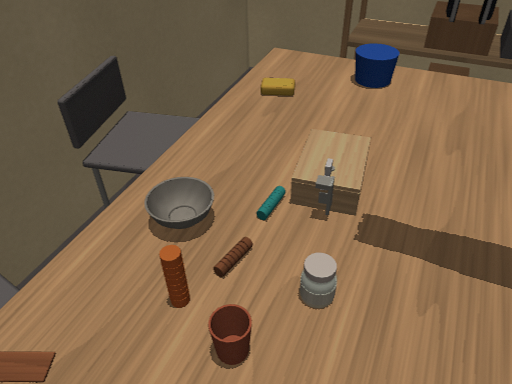

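```bash
python3 -c "
from bench import bot
bot.job_done();print(bot.observe()['time'])"
```

```text
the job is handed in; nothing more can be done
the job is handed in; nothing more can be done
```

The roller is put away and the case is latched. I knocked over two look-alike rollers on the way. I handed the job in at about 47.5 s of the 72 s allowed.

**What I did:** I laid the large brown roller in both V-notches and let go only after it touched down (about 5 N). I then pushed the lid shut, pressed it to its firm stop with about 20 N, and turned the turnbutton until the gripper holding it read 1.577 rad (square is 1.57).

**Last checks:** With the arm clear, both cameras showed the bar pointing out under the keeper and the lid staying down. The jar, beaker and clay bowl stood where they were at the start, and the wrist force was about zero.

**What went wrong or disagreed:**
- **Rollers knocked over:** The small brown roller tipped during the second grasp, with a contact force of about 15 N. The turquoise one tipped while I carried the roller across. Both still lie on the table and I did not stand them up again, because more handling seemed riskier than leaving them.
- **Gripper offset:** The fingertips measured about 22 mm behind the reported TCP instead of 11 mm ahead of it. The first grasp only pinched the near side of the roller, so I set it down and regrasped it twice.

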